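Centre an upturned bowl on the banding wheel

ROBOT

A 6-joint arm with a two-finger parallel gripper is mounted at the origin on the work surface. World frame = base frame: x ahead of the robot, y to its left, z up, the work surface at z = 0. Lengths are in m, angles in rad, forces in N, time in s.
With the tool pointing down it reaches from about 0.225 to 0.875 m from the base axis. Payload 3.4 kg.
Tool frame: the origin (TCP) lies on the mounting face of the last link; the fingertips stand 173 mm ahead of it and the grasp point (between the pads) lies 155 mm ahead of it; z points along the fingers, y is the line along which they close (so a half turn about z gives the same grasp; the last joint's range is limited). The gripper opens to 85 mm and grips with 20 to 120 N. Pads are 22 mm wide; open, the fingers measure 114 mm over their backs; the gripper's body (76 mm by 85 mm) begins 54 mm behind the grasp point. The pads swing forward as they close: fully open they stand 13 mm farther back than shut.
Start: joints at [1.126, 0.276, 1.505, -0, 1.361, -0.121], TCP at [0.183, 0.545, 0.405] pointing down, gripper open.
Joint ranges: [-2.89, 2.89], [-0.75, 2.08], [0.22, 2.7], [-1.18, 4.32], [0.11, 2.71], [-2.7, 2.7]. Speed limits (rad/s): [2.57, 2.57, 3.14, 3.14, 3.14, 3.14].

INTERFACE

Orientations are given as a unit quaternion [w, x, y, z].
In Python, from rig import manip gives the robot as it stands.
- The arm moves only by the tool carry_out, never from a script. Its arguments are lists of equal length, an entry for each row: "linear": the shift along the world's x, y, z each as a share of 500 mm, from -1 to 1, a list of three; "angular": the turn, a rotation vector about the world's x, y, z each as a share of 0.08 rad, from -1 to 1, a list of three; "hand": the opening, from 0 (shut) to 1 (fully open). In form: {"linear": [[x, y, z], ...], "angular": [[rx, ry, rz], ...], "hand": [hand, ...]}. A call has 1 to 8 rows; each row shifts and turns the commanded pose from where the row before left it; what a row does not reach is not made up. A row lasts 1/12 s, in which the tool goes at most 41.7 mm and 7.16 degrees, less where a joint would pass 70% of its speed; a pose out of reach is approached as far as the arm can. A call with a number of a shift or a turn outside -1 to 1 is refused whole. A call with a gripper value outside its range is refused whole. The fingers move at their own pace and stop on an object; "force" is the grip in N (left out, the last holds). Time passes only in rows, so rows that do not move let the fingers close. It gives the time, the measured TCP pose, the force, the opening and the grip force at its end, in the units of the state.
- manip.get_state(): the state, without advancing time (a new reading comes with each control period).
- manip.get_image(name): name is "side" or "top" or "wrist"; returns the picture (400x640x3 uint8, red, green, blue); there is no depth.
- manip.camera_params(name): a dict with "fx", "fy", "cx", "cy" (pixels), "view" (4x4, takes a point from world to camera coordinates); the wrist camera has in their place "hand_eye" (4x4, takes a point from camera to tool coordinates, whose origin is the TCP and whose axes are the flange's). Camera axes: x right, y down, z forward; pixel columns grow to the right and rows downward; lengths in m; the calibration is good to about 2 mm. The wrist camera is an equidistant fisheye: a pixel r from the principal point sees the ray r / f radians off the axis. A picture is of the moment at which its call begins: read the wrist's pose just before it. camera_params takes no time and is no camera call.
- manip.sign_off(): hands the job in; it is judged then, once.
The state is a dict: "clock": time; "qpos": joint angles; "qd": joint speeds; "effort": joint torques, N m; "position": TCP position; "ee_rot": TCP orientation; "contact_force": force on the tool from outside, world axes, zero at the start; "moment": the same for the moment, N m; "width": finger opening in m; "gripper_force": force on a finger pad.
Only numpy, scipy, OpenCV 4.12 (cv2) and the standard library are available. Lean on these libraries where they do the work, as an engineer would, in place of code of your own. Each camera call takes 0.05 s, during which the arm holds its last target. There are 200 camera calls.

TASK

The upturned bowl stands off-centre on the banding wheel. Centre it for banding: with the fingertips against its side, gently push it along the wheel head until its rim sits evenly within the ring grooves all round, without lifting or tipping it and without touching the foot ring on its top. Then take the hand away and leave the bowl and wheel still; do not disturb the other things on the table.

Things in the scene. Friction and masses are not known exactly. Their poses are not given: they have to be found in the camera images.
- wheel_centre (a point): Banding wheel (potter's small turntable): dark cast base 160 mm across, fixed to the table, under a level round light-metal head 219 mm across and 10 mm thick. Point: on the turning axis, centre of the head's top face, 92 mm above the table. Flush ring grooves of radius 30, 48, 67, 82 and 98 mm in that face; round a centred bowl the 67 mm ring shows 5 mm outside the rim all round.
- wheel_head (a joint): Turn of the wheel head about its vertical axis, rad, counter-clockwise from above positive, any angle allowed. Turns freely with slight bearing friction (about 0.03 N m), so a push on the bowl not aimed through the axis may also turn the head. Its value does not matter.
- bowl: Unglazed round bowl, upside down, rim on the wheel head, loose, 0.28 to 0.57 kg. Rim radius 62 mm; side upright for 22 mm above the head, then rounding in to a 68 mm wide top 56 mm up, with a foot ring on it (66 mm high in all). Origin: centre of the rim plane, level with the head's top face; z up. Too wide for the gripper to take across its side. Resists sliding by a few N.
- bowl_foot: The foot ring on the bowl's top, part of the bowl: 64 mm across, 52 mm inside, 10 mm high. Origin: on the bowl's axis, at the ring's lower edge, 56 mm above the rim plane. Not to be touched.
- glaze_jar: Bystander: closed round jar, 64 mm across, 85 mm high, standing on the table. Origin: centre of its underside.
- cup: Bystander: plain unglazed cup, 72 mm across its rim, 75 mm high, standing on the table. Origin: centre of its underside.
- brush: Bystander: glaze brush 190 mm long lying on the table. Origin: middle of its underside; its length lies along x.
- test_tile: Bystander: glazed white test strip, 150 x 42 x 9 mm, lying on the table. Origin: centre of its underside; its length lies along x.
There are look-alikes about, which are no part of the job. What is shaped like the bowl but turquoise is not meant. What is shaped like the part that bears wheel_centre but turquoise is not meant.

How it is judged:
At the end, for the whole second after the job is handed in: The bowl stands flat on the wheel head (within 4 mm in height and 0.06 rad), its axis within 6 mm of the wheel's axis, and bowl and wheel are still (bowl under 20 mm/s and 0.2 rad/s, wheel head under 0.2 rad/s) (horizontal distance between bowl and wheel_centre below 0.006 m and z of bowl in the frame of wheel_centre between -0.004 and 0.004 m and angle between bowl's own z axis and vertical below 0.06 rad and linear speed of bowl below 0.02 m/s and angular speed of bowl below 0.2 rad/s and velocity of joint wheel_head between -0.2 and 0.2 rad/s); the robot touches nothing.
It fails at once if the bowl is lifted: more than 8 mm above the wheel head (z of bowl in the frame of wheel_centre above 0.008 m).
It fails at once if the bowl is tipped by more than 0.15 rad, or falls off the head (angle between bowl's own z axis and vertical above 0.15 rad or z of bowl in the frame of wheel_centre below -0.01 m).
It fails at once if the robot touches the foot ring on top of the bowl (over 0.5 N) (contact force between any of the fingers, the arm and bowl_foot above 0.5 N).
It fails at once if the bowl is pushed hard: over 25 N (contact force between the fingers and bowl above 25 N).
It fails at once if one of the other things is disturbed: jar, cup, brush or test tile moved more than 15 mm (distance of any of glaze_jar, cup, brush, test_tile from where it was at the start of the episode above 0.015 m).
It also fails if it takes over 64 s, if anything falls off the work surface, if the arm or the gripper's body presses on something with over 40 N, if the wrist force passes 120 N, or if a joint passes its speed limit or range.

## Working session

There is one attempt and no reset: what is moved stays moved. The work goes in short steps, Python scripts to look and compute and a tool call to move; the robot and the scene stay as the last step left them, time stands still between calls to the robot, and variables do not carry over. Pictures are saved under pics/ and viewed, at most 10 in all, crops included, and the job is handed in when it is done.

Besides the shell and the picture viewer there is one more tool, called as name(argument=value, ...), one argument or row to a line, values as JSON. carry_out: Moves the arm, as the interface text tells. Its arguments: {"type":"object","properties":{"linear":{"type":"array"},"angular":{"type":"array"},"hand":{"type":"array"},"force":{"type":"number"}},"required":["linear","angular","hand"]}

```bash
mkdir -p pics; ls; python3 - <<'E'
from rig import manip
import cv2,numpy as np
for n in("top","side"):
    im=manip.get_image(n); cv2.imwrite(f"pics/{n}0.png",im[:,:,::-1]); p=manip.camera_params(n); print(n,p)
print(manip.camera_params("wrist")); print(manip.get_state())
E
```

```text
pics
top {'fx': 473.69224715278494, 'fy': 473.69224715278494, 'cx': 324.88686617496296, 'cy': 195.58283879551718, 'view': array([[ 0.01382256, -0.99961803, -0.02393164,  0.01114524],
       [-0.99448579, -0.01125539, -0.10426563,  0.49665489],
       [ 0.10395645,  0.02524089, -0.99426151,  1.16656237],
       [ 0.        ,  0.        ,  0.        ,  1.        ]])}
side {'fx': 402.8301081077451, 'fy': 402.8301081077451, 'cx': 318.5325565786368, 'cy': 207.6203844898993, 'view': array([[ 0.86458809, -0.50221278,  0.01642403, -0.42448488],
       [-0.31421136, -0.56586197, -0.76228043,  0.23925082],
       [ 0.39212071,  0.65389797, -0.64703848,  0.99165123],
       [ 0.        ,  0.        ,  0.        ,  1.        ]])}
{'fx': 309.70691628693146, 'fy': 309.70691628693146, 'cx': 318.3640847307062, 'cy': 203.17618426668918, 'hand_eye': array([[ 7.26901103e-04, -9.50925976e-01, -3.09417613e-01,
         7.78843979e-02],
       [ 9.99999261e-01,  3.89736546e-04,  1.15148571e-03,
         8.02544315e-04],
       [-9.74386325e-04, -3.09418221e-01,  9.50925557e-01,
         2.89293350e-02],
       [ 0.00000000e+00,  0.00000000e+00,  0.00000000e+00,
         1.00000000e+00]])}
{'clock': 0.1, 'qpos': array([ 1.12600983e+00,  2.76537952e-01,  1.50601083e+00, -6.46271564e-05,
        1.36070778e+00, -1.20988810e-01]), 'qd': array([-0.00230888,  0.00041343, -0.00329053, -0.00049455, -0.00126883,
       -0.002198  ]), 'effort': array([ 2.49975223e-03, -4.17701375e+01, -2.46405208e+01, -1.13009698e-04,
        5.78083753e-03,  4.01557315e-06]), 'position': array([0.1828756 , 0.54494347, 0.40392073]), 'ee_rot': array([-2.01882730e-04,  1.61185773e-01,  9.86923732e-01, -8.07710743e-04]), 'contact_force': array([-0.46194277, -1.14206817,  0.08626342]), 'moment': array([-0.02247834,  0.02963768,  0.0197423 ]), 'gripper_force': 0.0, 'width': 0.08548744539027615}
```

View pics/top0.png

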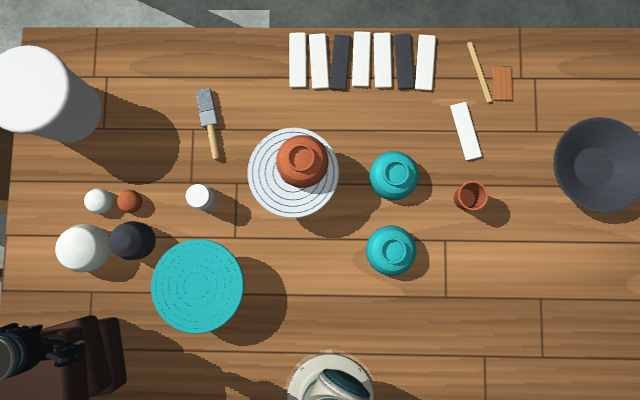

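View pics/side0.png

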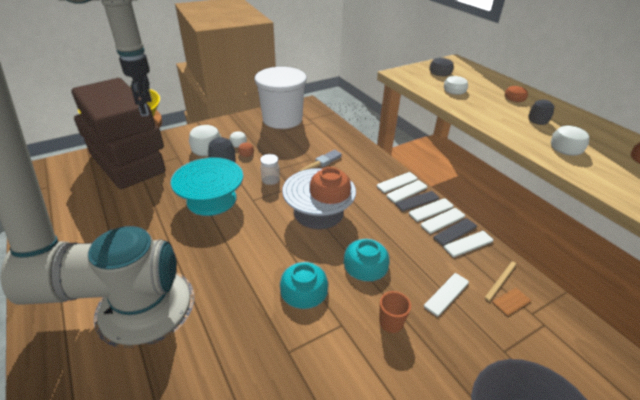

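The top picture shows two wheel heads: white at (293,172) and turquoise at (197,286). Three bowls look alike: terracotta at (302,160) and turquoise at (394,175) and (391,250). The white wheel with the terracotta bowl on it fits, since turquoise is ruled out. The jar is at (199,196), the cup at (471,196), the brush at (208,125) and the tile at (465,131).

```bash
cat > h.py <<'E'
import cv2,numpy as np
from rig import manip
def ray(n,uv,z):
    p=manip.camera_params(n);V=p["view"];R=V[:3,:3];c=-R.T@V[:3,3]
    uv=np.atleast_2d(uv).astype(float)
    d=np.c_[(uv[:,0]-p["cx"])/p["fx"],(uv[:,1]-p["cy"])/p["fy"],np.ones(len(uv))]@R
    return c+d*((z-c[2])/d[:,2])[:,None]
def circ(P):
    A=np.c_[2*P[:,:2],np.ones(len(P))];x=np.linalg.lstsq(A,(P[:,:2]**2).sum(1),rcond=None)[0]
    r=np.sqrt(x[2]+x[0]**2+x[1]**2);return x[:2],r,np.abs(np.hypot(*(P[:,:2]-x[:2]).T)-r)
def robust(P,k=4):
    for _ in range(k):
        c,r,e=circ(P);P=P[e<=max(np.percentile(e,85),.0008)]
    return c,r,e.max(),len(P)
def big(m):
    cs,_=cv2.findContours(m,cv2.RETR_EXTERNAL,cv2.CHAIN_APPROX_NONE)
    return max(cs,key=cv2.contourArea)[:,0]
def bowlmask(im,box):
    h=cv2.cvtColor(im,cv2.COLOR_RGB2HSV);m=cv2.inRange(h,(0,110,60),(12,255,255))
    o=np.zeros_like(m);x0,y0,x1,y1=box;o[y0:y1,x0:x1]=m[y0:y1,x0:x1];return o
def headmask(im,box):
    h=cv2.cvtColor(im,cv2.COLOR_RGB2HSV);m=cv2.inRange(h,(0,0,120),(180,60,255))
    o=np.zeros_like(m);x0,y0,x1,y1=box;o[y0:y1,x0:x1]=m[y0:y1,x0:x1];return o
B=(235,115,350,225)
E
python3 - <<'E'
from h import *
im=manip.get_image("top")
V=manip.camera_params("top")["view"];print("cam",-V[:3,:3].T@V[:3,3])
hm=headmask(im,B);bm=bowlmask(im,B);
hc=big(hm|bm);bc=big(bm)
print("head",robust(ray("top",hc,.092)))
for z in(.092,.105,.114):print("bowl",z,robust(ray("top",bc,z)))
for n,uv,z in(("jar",(199,189),.085),("cup",(471,190),.075),("brush",(208,125),.01),("tile",(465,131),.009),("wheel2",(197,286),.09),("b1",(397,172),.06),("b2",(394,250),.06),("foot",(303,159),.158)):print(n,ray("top",uv,z))
c=im[110:230,230:350].copy();cv2.drawContours(c,[hc-[230,110]],-1,(0,255,0),1);cv2.drawContours(c,[bc-[230,110]],-1,(0,0,255),1)
w=manip.get_image("wrist")
o=np.hstack([cv2.resize(im[110:230,230:350],None,fx=3,fy=3,interpolation=2),cv2.resize(c,None,fx=3,fy=3)])
cv2.imwrite("pics/crop1.png",o[:,:,::-1])
E
```

```text
cam [ 0.3724905  -0.01271405  1.21191883]
head (array([0.54572012, 0.09446594]), np.float64(0.10823447653046722), np.float64(0.0008472235973470549), 156)
bowl 0.092 (array([0.57300533, 0.0720091 ]), np.float64(0.06160607849814115), np.float64(0.0008802831846537115), 85)
bowl 0.105 (array([0.57067775, 0.07102563]), np.float64(0.0608909561140295), np.float64(0.0008700648713741571), 85)
bowl 0.114 (array([0.56906636, 0.07034477]), np.float64(0.06039587138656024), np.float64(0.0008629906544968466), 85)
jar [[0.50284152 0.31978293 0.085     ]]
cup [[ 0.50879706 -0.33428837  0.075     ]]
brush [[0.67979592 0.32529486 0.01      ]]
tile [[ 0.66938312 -0.34039909  0.009     ]]
wheel2 [[0.27273465 0.31346013 0.09      ]]
b1 [[ 0.55301138 -0.1593584   0.06      ]]
b2 [[ 0.36305359 -0.15177902  0.06      ]]
foot [[0.56519409 0.06463367 0.158     ]]
```

View pics/crop1.png

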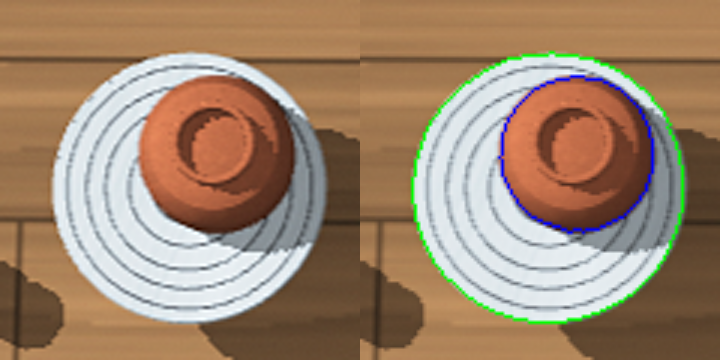

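Close up, the terracotta bowl sits up and to the right of the wheel's centre. The head fits a radius of 108 mm (109.5 given) and the bowl 61 mm (62 given), so both are confirmed. I'll push along (-0.71, +0.70) with two straddling fingertips, tilted so the gripper body stays clear of the foot ring.

carry_out(
  linear=[
    [0.043, -0.05, 0],
    [0.043, -0.05, 0],
    [0.043, -0.05, 0],
    [0.043, -0.05, 0],
    [0.043, -0.05, 0],
    [0.043, -0.05, 0],
    [0.043, -0.05, 0],
    [0.043, -0.05, 0],
  ],
  angular=[
    [0, 0, -0.965],
    [0, 0, -0.965],
    [0, 0, -0.965],
    [0, 0, -0.965],
    [0, 0, -0.965],
    [0, 0, -0.965],
    [0, 0, 0],
    [0, 0, 0],
  ],
  hand=[0.7, 0.7, 0.7, 0.7, 0.7, 0.7, 0.7, 0.7],
)

```text
clock: 0.87
position: [0.3556, 0.3437, 0.4047]
ee_rot: [0.0, 0.383, 0.924, 0.0]
contact_force: [1.4, -0.2, 0.1]
width: 0.06
gripper_force: 0.0
```

carry_out(
  linear=[
    [0.043, -0.05, 0],
    [0.043, -0.05, 0],
    [0.043, -0.05, 0],
    [0.043, -0.05, 0],
    [0.043, -0.05, 0],
    [0.043, -0.05, 0],
    [0.043, -0.05, 0],
    [0.043, -0.05, 0],
  ],
  angular=[
    [0, 0, 0],
    [0, 0, 0],
    [0, 0, 0],
    [0, 0, 0],
    [0, 0, 0],
    [0, 0, 0],
    [0, 0, 0],
    [0, 0, 0],
  ],
  hand=[0.7, 0.7, 0.7, 0.7, 0.7, 0.7, 0.7, 0.7],
)

```text
clock: 1.53
position: [0.5277, 0.1437, 0.4046]
ee_rot: [-0.0, 0.384, 0.924, 0.0]
contact_force: [-0.7, -0.0, 0.8]
width: 0.0596
gripper_force: 0.0
```

carry_out(
  linear=[
    [0.043, -0.05, 0],
    [0.043, -0.05, 0],
    [0.043, -0.05, 0],
    [0.043, -0.05, 0],
    [0.043, -0.05, 0],
    [0.043, -0.05, 0],
    [0.043, -0.05, 0],
    [0.043, -0.05, 0],
  ],
  angular=[
    [0.53, 0.53, 0],
    [0.53, 0.53, 0],
    [0.53, 0.53, 0],
    [0.53, 0.53, 0],
    [0.53, 0.53, 0],
    [0, 0, 0],
    [0, 0, 0],
    [0, 0, 0],
  ],
  hand=[0.7, 0.7, 0.7, 0.7, 0.7, 0.7, 0.7, 0.7],
)

```text
clock: 2.2
position: [0.7, -0.0565, 0.4041]
ee_rot: [-0.138, 0.379, 0.913, 0.057]
contact_force: [0.3, -0.0, 0.0]
width: 0.0598
gripper_force: 0.0
```

```bash
cat >> h.py <<'E'
from scipy.spatial.transform import Rotation as Ro
def tool():
    s=manip.get_state();q=s["ee_rot"];return s,np.array(s["position"]),Ro.from_quat([q[1],q[2],q[3],q[0]]).as_matrix()
def wray(uv,z):
    s,t,R=tool();p=manip.camera_params("wrist");H=p["hand_eye"]
    uv=np.atleast_2d(uv).astype(float);a=np.c_[uv[:,0]-p["cx"],uv[:,1]-p["cy"]]/p["fx"];r=np.hypot(*a.T)+1e-12
    d=np.c_[a*(np.sin(r)/r)[:,None],np.cos(r)]@(R@H[:3,:3]).T;c=R@H[:3,3]+t
    return c+d*((z-c[2])/d[:,2])[:,None]
E
python3 - <<'E'
from h import *
s,t,R=tool();print(s["clock"],t,R.round(3),s["width"],"tip",t+R[:,2]*.165)
im=manip.get_image("top");w=manip.get_image("wrist")
cv2.imwrite("pics/w1.png",w[:,:,::-1])
E
```

```text
2.2 [ 0.69997606 -0.05653694  0.40405811] [[-0.674  0.709 -0.209]
 [ 0.677  0.706  0.209]
 [ 0.296 -0.001 -0.955]] 0.059789626530202256 tip [ 0.66542482 -0.02202084  0.24645147]
```

View pics/w1.png

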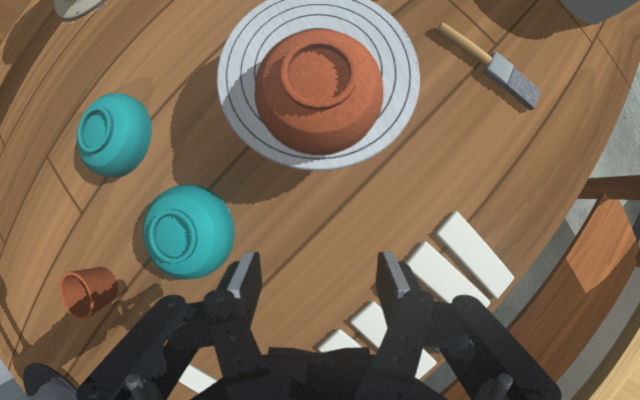

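The wrist picture shows the terracotta bowl (319,92) on the white head (319,82), straight ahead of the fingertips at (259,255) and (378,255).

```bash
python3 - <<'E'
from h import *
w=cv2.cvtColor(cv2.imread("pics/w1.png"),cv2.COLOR_BGR2RGB)
BW=(200,0,435,175)
bm=bowlmask(w,BW);hm=headmask(w,BW);hc=big(cv2.morphologyEx(hm|bm,cv2.MORPH_OPEN,np.ones((5,5))));bc=big(bm)
hc=hc[hc[:,1]>3];P=wray(hc,.092);print("head",robust(P,8))
nb=bc[bc[:,1]>105];print("bowl near side",len(nb),circ(wray(nb,.092))[:2])
# fixed radius 62 fit
from scipy.optimize import least_squares
Q=wray(bc[bc[:,1]>115],.092)
f=least_squares(lambda c:np.hypot(*(Q[:,:2]-c).T)-.062,[.57,.07],loss="soft_l1",f_scale=.001);print("bowl r62",f.x,np.abs(f.fun).max())
# pad tips in tool frame
p=manip.camera_params("wrist");H=p["hand_eye"]
for uv in((259,255),(378,255),(239,294),(400,294)):
    a=(np.array(uv)-[p["cx"],p["cy"]])/p["fx"];r=np.hypot(*a);d=H[:3,:3]@np.r_[a*np.sin(r)/r,np.cos(r)]
    k=(np.sign(d[1])*.030-H[1,3])/d[1];print(uv,H[:3,3]+k*d)
E
```

```text
head (array([0.54583833, 0.09935644]), np.float64(0.1097719828925125), np.float64(0.0007977351399393595), 310)
bowl near side 165 (array([0.56654751, 0.07921439]), np.float64(0.06386278045236869))
bowl r62 [0.56803482 0.07758678] 0.0029938774633795837
(259, 255) [ 0.00299295 -0.03        0.17341395]
(378, 255) [0.01085987 0.03       0.15850422]
(239, 294) [ 0.00856653 -0.03        0.12863346]
(400, 294) [0.01727441 0.03       0.1162557 ]
```

carry_out(
  linear=[
    [-0.008, 0.008, -0.04],
    [-0.008, 0.008, -0.04],
    [-0.008, 0.008, -0.04],
    [-0.008, 0.008, -0.04],
    [-0.008, 0.008, -0.04],
    [-0.008, 0.008, -0.04],
    [-0.008, 0.008, -0.04],
    [0, 0, 0],
  ],
  angular=[
    [0, 0, 0],
    [0, 0, 0],
    [0, 0, 0],
    [0, 0, 0],
    [0, 0, 0],
    [0, 0, 0],
    [0, 0, 0],
    [0, 0, 0],
  ],
  hand=[0.7, 0.7, 0.7, 0.7, 0.7, 0.7, 0.7, 0.7],
)

```text
clock: 2.97
position: [0.6685, -0.0254, 0.2606]
ee_rot: [-0.142, 0.379, 0.913, 0.056]
contact_force: [-1.2, -0.0, -1.0]
width: 0.0595
gripper_force: 0.0
```

```bash
python3 - <<'E'
from h import *
s,t,R=tool();print(s["clock"],t,s["contact_force"])
w=manip.get_image("wrist");m=manip.get_image("side")
o=np.vstack([w[:400],cv2.resize(m[140:240,240:400],(640,400))]);o=cv2.resize(o,(480,600))
cv2.imwrite("pics/w2.png",w[:,:,::-1]);cv2.imwrite("pics/c2.png",o[:,:,::-1])
E
```

```text
2.9667 [ 0.66850844 -0.02540622  0.26059827] [-1.18128498 -0.04488614 -0.97116952]
```

View pics/c2.png

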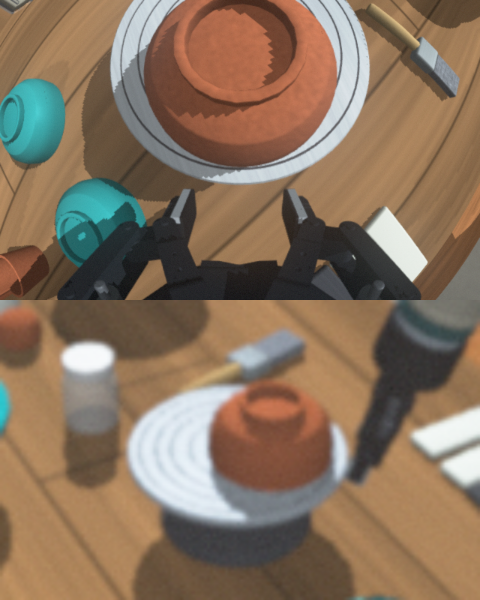

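The fingers are just outside the head's edge, centred on the bowl. Before moving over the head I'll check the tip height by projecting it into the side view.

```bash
python3 - <<'E'
from h import *
s,t,R=tool();p=manip.camera_params("side");V=p["view"]
for L in(.160,.165,.170,.173):
  for y in(-.037,.037):
    q=t+R@[0,y,L];c=V[:3,:3]@q+V[:3,3];print(L,y,q.round(4),p["fx"]*c[0]/c[2]+p["cx"],p["fy"]*c[1]/c[2]+p["cy"])
m=manip.get_image("side");cv2.imwrite("pics/c3.png",cv2.resize(m[160:220,310:390],(800,600),interpolation=cv2.INTER_CUBIC)[:,:,::-1])
E
```

```text
0.16 -0.037 [ 0.6108 -0.019   0.1118] 358.92150294246863 198.09418995980047
0.16 0.037 [0.6631 0.0333 0.1117] 363.4612550528627 183.11232447505202
0.165 -0.037 [ 0.6097 -0.0179  0.107 ] 358.2732502030486 199.30566925392935
0.165 0.037 [0.6621 0.0343 0.1069] 362.82981488783366 184.31051370107082
0.17 -0.037 [ 0.6087 -0.0169  0.1022] 357.62877621497404 200.51008667429457
0.17 0.037 [0.661  0.0354 0.1021] 362.20188855560184 185.50203525399434
0.173 -0.037 [ 0.608  -0.0163  0.0993] 357.2438919020188 201.22937306897683
0.173 0.037 [0.6604 0.036  0.0992] 361.8268072148033 186.2137708171016
```

View pics/c3.png

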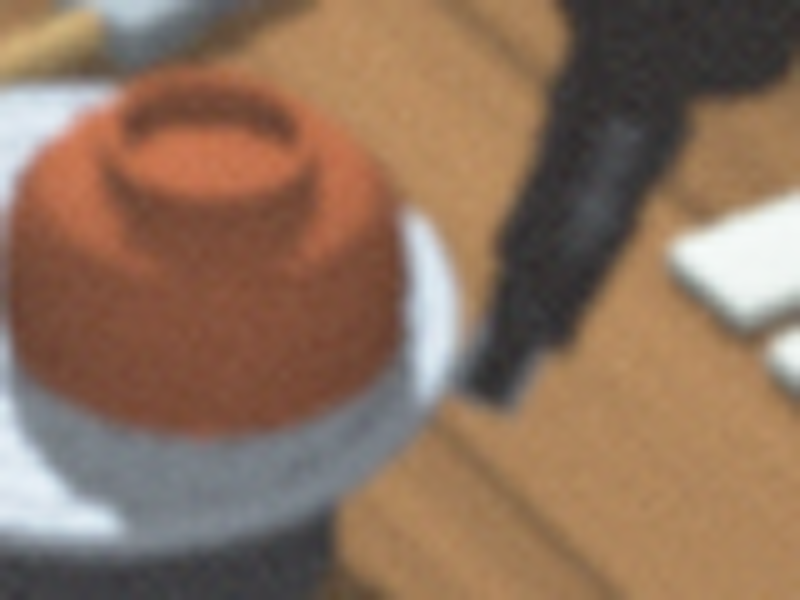

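The tip shows at side pixel (359,200), which puts its underside about 8 mm above the head: clear of the head and within the upright part of the bowl's side. Advancing.

carry_out(
  linear=[
    [-0.006, 0.006, 0],
    [-0.006, 0.006, 0],
    [-0.006, 0.006, 0],
    [-0.006, 0.006, 0],
    [-0.003, 0.003, 0],
    [-0.003, 0.003, 0],
    [-0.003, 0.003, 0],
    [-0.003, 0.003, 0],
  ],
  angular=[
    [0, 0, 0],
    [0, 0, 0],
    [0, 0, 0],
    [0, 0, 0],
    [0, 0, 0],
    [0, 0, 0],
    [0, 0, 0],
    [0, 0, 0],
  ],
  hand=[0.7, 0.7, 0.7, 0.7, 0.7, 0.7, 0.7, 0.7],
)

```text
clock: 3.78
position: [0.6528, -0.0088, 0.2648]
ee_rot: [-0.138, 0.379, 0.913, 0.057]
contact_force: [0.2, 0.1, -0.2]
width: 0.0597
gripper_force: 0.0
```

carry_out(
  linear=[
    [-0.002, 0.002, 0],
    [-0.002, 0.002, 0],
    [-0.002, 0.002, 0],
    [-0.002, 0.002, 0],
    [-0.002, 0.002, 0],
    [-0.002, 0.002, 0],
    [-0.002, 0.002, 0],
    [-0.002, 0.002, 0],
  ],
  angular=[
    [0, 0, 0],
    [0, 0, 0],
    [0, 0, 0],
    [0, 0, 0],
    [0, 0, 0],
    [0, 0, 0],
    [0, 0, 0],
    [0, 0, 0],
  ],
  hand=[0.7, 0.7, 0.7, 0.7, 0.7, 0.7, 0.7, 0.7],
)

```text
clock: 4.45
position: [0.6449, -0.0008, 0.2647]
ee_rot: [-0.138, 0.379, 0.913, 0.057]
contact_force: [1.1, -1.1, -1.1]
width: 0.0596
gripper_force: 0.9
```

```bash
cat >> h.py <<'E'
def rep(tag):
    s,t,R=tool();print(s["clock"],t.round(4),s["contact_force"].round(1),s["width"])
    w=manip.get_image("wrist");im=manip.get_image("top")
    bm=bowlmask(im,B);bc=big(bm);print("top bowl.105",robust(ray("top",bc,.105)))
    cv2.imwrite(f"pics/{tag}.png",w[:,:,::-1]);cv2.imwrite(f"pics/{tag}t.png",im[:,:,::-1])
E
python3 -c "
from h import *
rep('a')"
```

```text
4.45 [ 0.6449 -0.0008  0.2647] [ 1.1 -1.1 -1.1] 0.05959222451782988
top bowl.105 (array([0.5666431 , 0.08550537]), np.float64(0.054756815095007946), np.float64(0.010216321326250909), 61)
```

View pics/a.png

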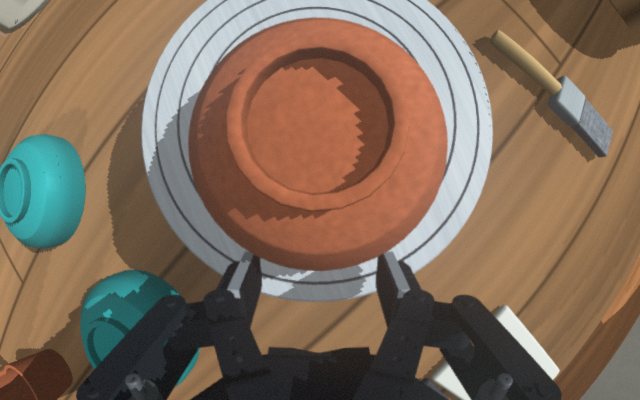

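The fingertips have just touched the bowl (wrist view, contacts near (255,255) and (382,255)), with a symmetric push. The tips settled 4 mm high, so I'll back off a little, lower 6 mm and then push.

carry_out(
  linear=[
    [0.003, -0.003, 0],
    [0, 0, -0.006],
    [0, 0, -0.006],
    [0, 0, 0],
    [-0.002, 0.002, 0],
    [-0.002, 0.002, 0],
    [-0.002, 0.002, 0],
    [-0.002, 0.002, 0],
  ],
  angular=[
    [0, 0, 0],
    [0, 0, 0],
    [0, 0, 0],
    [0, 0, 0],
    [0, 0, 0],
    [0, 0, 0],
    [0, 0, 0],
    [0, 0, 0],
  ],
  hand=[0.7, 0.7, 0.7, 0.7, 0.7, 0.7, 0.7, 0.7],
)

```text
clock: 5.22
position: [0.6426, 0.0015, 0.2588]
ee_rot: [-0.137, 0.379, 0.913, 0.057]
contact_force: [1.5, -0.2, -1.7]
width: 0.0595
gripper_force: 0.8
```

carry_out(
  linear=[
    [-0.002, 0.002, 0],
    [-0.002, 0.002, 0],
    [-0.002, 0.002, 0],
    [-0.002, 0.002, 0],
    [-0.002, 0.002, 0],
    [-0.002, 0.002, 0],
    [-0.002, 0.002, 0],
    [-0.002, 0.002, 0],
  ],
  angular=[
    [0, 0, 0],
    [0, 0, 0],
    [0, 0, 0],
    [0, 0, 0],
    [0, 0, 0],
    [0, 0, 0],
    [0, 0, 0],
    [0, 0, 0],
  ],
  hand=[0.7, 0.7, 0.7, 0.7, 0.7, 0.7, 0.7, 0.7],
)

```text
clock: 5.88
position: [0.6344, 0.0097, 0.2587]
ee_rot: [-0.138, 0.379, 0.913, 0.057]
contact_force: [1.0, -1.3, -0.7]
width: 0.0595
gripper_force: 0.8
```

carry_out(
  linear=[
    [-0.002, 0.002, 0],
    [-0.002, 0.002, 0],
    [-0.002, 0.002, 0],
    [-0.002, 0.002, 0],
    [0, 0, 0],
  ],
  angular=[
    [0, 0, 0],
    [0, 0, 0],
    [0, 0, 0],
    [0, 0, 0],
    [0, 0, 0],
  ],
  hand=[0.7, 0.7, 0.7, 0.7, 0.7],
)

```text
clock: 6.3
position: [0.6302, 0.0139, 0.2587]
ee_rot: [-0.138, 0.379, 0.913, 0.057]
contact_force: [1.2, 0.3, -0.7]
width: 0.0603
gripper_force: 0.5
```

```bash
python3 -c "
from h import *
rep('b')"
```

```text
6.3 [0.6302 0.0139 0.2587] [ 1.2  0.3 -0.7] 0.06033434767761418
top bowl.105 (array([0.55209698, 0.1022863 ]), np.float64(0.05319627372042165), np.float64(0.011119336940406975), 62)
```

View pics/b.png

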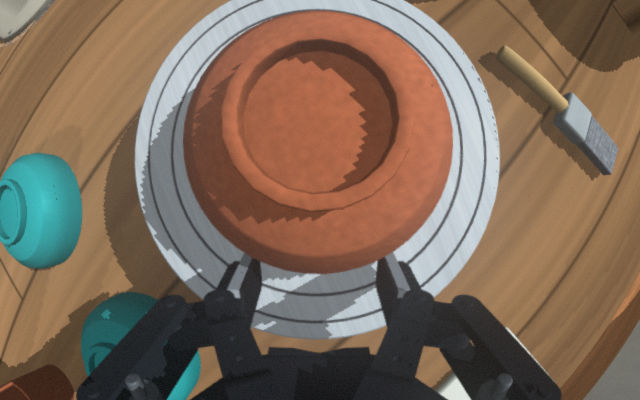

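The bowl has moved about 21 mm and is still flat. The near rim is at (319,272), with the next groove at about (319,293) and the head's edge at about (319,338). Next I'll work out what offset remains from this frame.

```bash
cat >> h.py <<'E'
from scipy.optimize import least_squares
def wmeas(tag):
    w=cv2.cvtColor(cv2.imread(f"pics/{tag}.png"),cv2.COLOR_BGR2RGB)
    h=cv2.cvtColor(w,cv2.COLOR_RGB2HSV);BW=(120,0,510,345)
    bm=bowlmask(w,BW);hm=cv2.inRange(h,(0,0,70),(180,60,255));hm[:,:120]=0;hm[:,510:]=0;hm[345:]=0
    u=cv2.morphologyEx(hm|bm,cv2.MORPH_OPEN,np.ones((5,5)));hc=big(u);hc=hc[hc[:,1]>4]
    k=(hc[:,1]<235)|((abs(hc[:,0]-319)<45)&(hc[:,1]>320));P=wray(hc[k],.092)[:,:2]
    fit=lambda P,r,c0:least_squares(lambda c:np.hypot(*(P-c).T)-r,c0,loss="soft_l1",f_scale=.0007)
    f=fit(P,.1095,[.546,.095])
    bc=big(bm);Q=wray(bc[(bc[:,1]>245)&(abs(bc[:,0]-319)<50)],.092)[:,:2]
    g=fit(Q,.062,[.55,.09])
    print("head",f.x,np.median(abs(f.fun)),"bowl",g.x,np.median(abs(g.fun)),len(P),len(Q))
    o=g.x-f.x;print("off",o,"along d",o@[-.7071,.7071],"lat",o@[.7071,.7071])
    rad=np.hypot(*(Q-f.x).T);print("near rim radius",rad.min(),rad.max())
    # groove radii check along column
    vs=np.arange(270,335);X=wray(np.c_[0*vs+319,vs],.092)[:,:2];g=cv2.cvtColor(w,cv2.COLOR_RGB2GRAY)[270:335,314:325].mean(1)
    i=[j for j in range(1,64) if g[j]<g[j-1] and g[j]<=g[j+1] and g[j]<g[max(0,j-4):j+5].mean()-4]
    print("dark lines",[(int(vs[j]),round(float(np.hypot(*(X[j]-f.x))),4)) for j in i])
E
python3 -c "
from h import *
wmeas('b')"
```

```text
head [0.54927977 0.09528316] 0.00022683800035634694 bowl [0.55597859 0.09044231] 0.00029859626315982546 565 99
off [ 0.00669882 -0.00484084] along d -0.00815969671233473 lat 0.0013137776096340077
near rim radius 0.069277590116004 0.07085689448160305
dark lines [(271, 0.0695), (294, 0.0825), (321, 0.0986)]
```

The grooves read 82.5 and 98.6 mm (82 and 98 given), so the measurement is sound. About 8 mm of push remains, with 1.3 mm sideways.

carry_out(
  linear=[
    [-0.0026, 0.002, 0],
    [-0.0026, 0.002, 0],
    [-0.0026, 0.002, 0],
    [-0.0026, 0.002, 0],
    [-0.0026, 0.002, 0],
    [0, 0, 0],
    [0, 0, 0],
  ],
  angular=[
    [0, 0, 0],
    [0, 0, 0],
    [0, 0, 0],
    [0, 0, 0],
    [0, 0, 0],
    [0, 0, 0],
    [0, 0, 0],
  ],
  hand=[0.7, 0.7, 0.7, 0.7, 0.7, 0.7, 0.7],
)

```text
clock: 6.98
position: [0.6237, 0.0189, 0.2587]
ee_rot: [-0.138, 0.379, 0.913, 0.057]
contact_force: [1.2, -0.1, -1.0]
width: 0.06
gripper_force: 0.4
```

```bash
python3 -c "
from h import *
rep('c');wmeas('c')"
```

```text
6.9833 [0.6237 0.0189 0.2587] [ 1.2 -0.1 -1. ] 0.06002638460213822
top bowl.105 (array([0.54557257, 0.10558845]), np.float64(0.054483223348877584), np.float64(0.010891489588976094), 61)
head [0.54876153 0.09580522] 0.0003658127864702293 bowl [0.54941479 0.09559354] 0.0003352902161747537 581 101
off [ 0.00065326 -0.00021169] along d -0.0006116004409626271 lat 0.00031223344550842635
near rim radius 0.06165883634008735 0.06343164169399577
dark lines [(271, 0.062), (282, 0.0682), (308, 0.0833)]
```

The offset is now within about 1 mm. I'll retreat straight back, up, and clear of the top view, then verify.

carry_out(
  linear=[
    [0.003, -0.003, 0],
    [0.006, -0.006, 0],
    [0.02, -0.02, 0],
    [0.03, -0.03, 0],
    [0.03, -0.03, 0.02],
    [0.02, -0.02, 0.06],
    [0, 0, 0.07],
    [0, 0, 0.07],
  ],
  angular=[
    [0, 0, 0],
    [0, 0, 0],
    [0, 0, 0],
    [0, 0, 0],
    [0, 0, 0],
    [0, 0, 0],
    [0, 0, 0],
    [0, 0, 0],
  ],
  hand=[0.7, 0.7, 0.7, 0.7, 0.7, 0.7, 0.7, 0.7],
)

```text
clock: 7.75
position: [0.679, -0.037, 0.3687]
ee_rot: [-0.139, 0.38, 0.913, 0.057]
contact_force: [1.3, -0.3, 0.2]
width: 0.0595
gripper_force: 0.0
```

carry_out(
  linear=[
    [0, -0.05, 0.05],
    [0, -0.07, 0],
    [0, -0.07, 0],
    [0, -0.07, 0],
    [0, -0.07, 0],
    [0, 0, 0],
    [0, 0, 0],
    [0, 0, 0],
  ],
  angular=[
    [0, 0, 0],
    [0, 0, 0],
    [0, 0, 0],
    [0, 0, 0],
    [0, 0, 0],
    [0, 0, 0],
    [0, 0, 0],
    [0, 0, 0],
  ],
  hand=[0.7, 0.7, 0.7, 0.7, 0.7, 0.7, 0.7, 0.7],
)

```text
clock: 8.42
position: [0.6784, -0.201, 0.3934]
ee_rot: [-0.139, 0.379, 0.913, 0.058]
contact_force: [-0.3, 0.5, 0.0]
width: 0.0598
gripper_force: 0.0
```

```bash
python3 - <<'E'
from h import *
rep("d")
im=cv2.cvtColor(cv2.imread("pics/dt.png"),cv2.COLOR_BGR2RGB)
bm=bowlmask(im,B);print("head",robust(ray("top",big(headmask(im,B)|bm),.092)))
m=manip.get_image("side")
cv2.imwrite("pics/d2.png",np.hstack([cv2.resize(im[110:230,230:350],(400,400)),cv2.resize(m[150:240,270:360],(400,400))])[:,:,::-1])
E
```

```text
8.4167 [ 0.6784 -0.201   0.3934] [-0.3  0.5  0. ] 0.05982161468942393
top bowl.105 (array([0.54382474, 0.09870943]), np.float64(0.0601020780945357), np.float64(0.0014521194001847065), 75)
head (array([0.53319502, 0.10178095]), np.float64(0.11123759900753999), np.float64(0.029749803616936243), 300)
```

View pics/d2.png

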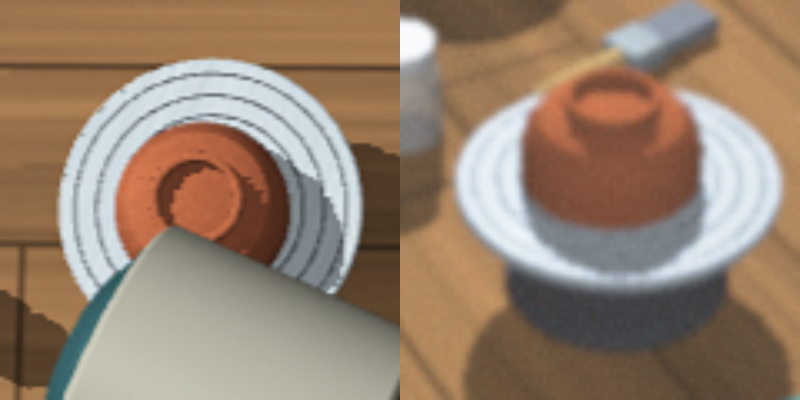

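The side view looks evenly centred, but the arm still hides part of the top view. I'll swing it farther away for one clean measurement.

carry_out(
  linear=[
    [-0.03, -0.06, 0.03],
    [-0.03, -0.06, 0.03],
    [-0.03, -0.06, 0.03],
    [-0.03, -0.06, 0],
    [-0.03, -0.06, 0],
    [-0.03, -0.06, 0],
    [-0.03, -0.06, 0],
    [0, 0, 0],
  ],
  angular=[
    [0, 0, 0],
    [0, 0, 0],
    [0, 0, 0],
    [0, 0, 0],
    [0, 0, 0],
    [0, 0, 0],
    [0, 0, 0],
    [0, 0, 0],
  ],
  hand=[0.7, 0.7, 0.7, 0.7, 0.7, 0.7, 0.7, 0.7],
)

```text
clock: 9.23
position: [0.571, -0.4151, 0.4385]
ee_rot: [-0.138, 0.382, 0.912, 0.055]
contact_force: [0.8, 0.8, -1.0]
width: 0.0598
gripper_force: 0.0
```

```bash
python3 - <<'E'
from h import *
rep("e")
im=cv2.cvtColor(cv2.imread("pics/et.png"),cv2.COLOR_BGR2RGB)
bm=bowlmask(im,B);print("head",robust(ray("top",big(headmask(im,B)|bm),.092)))
cv2.imwrite("pics/e2.png",cv2.resize(im[110:230,230:350],(600,600),interpolation=cv2.INTER_CUBIC)[:,:,::-1])
E
```

```text
9.2333 [ 0.571  -0.4151  0.4385] [ 0.8  0.8 -1. ] 0.059827234767227525
top bowl.105 (array([0.54270937, 0.09793516]), np.float64(0.060827966420917666), np.float64(0.0008468536864722764), 94)
head (array([0.5459605 , 0.09387888]), np.float64(0.10840208578706972), np.float64(0.0008465776106325457), 164)
```

View pics/e2.png

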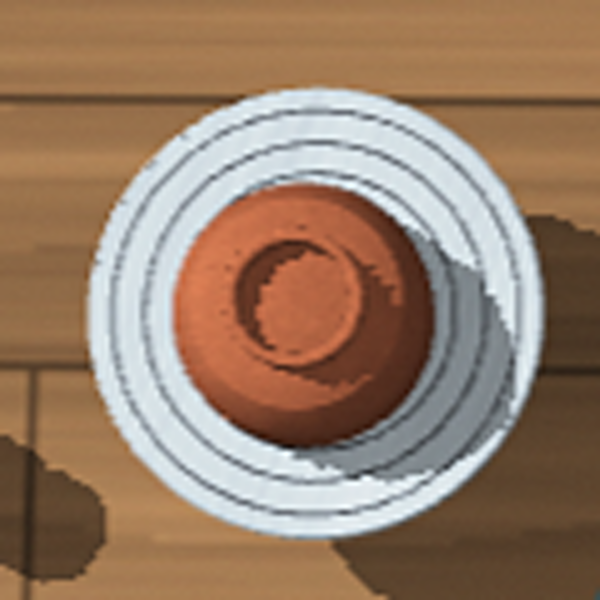

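The top view shows the bowl about 5 mm too far to the upper left of... precisely, overshot along the push direction. In the last wrist frame the bowl's shoulder hid its rim, which explains the bias. I'll measure again using only the arcs where the rim itself is visible.

```bash
cat >> h.py <<'E'
def near(n,im,box):
    V=manip.camera_params(n)["view"];c=(-V[:3,:3].T@V[:3,3])[:2]
    bm=bowlmask(im,box);h=cv2.cvtColor(im,cv2.COLOR_RGB2HSV)
    P=ray(n,big(bm),.092)[:,:2]
    if n=="top": H=robust(ray(n,big(headmask(im,box)|bm),.092))[0]
    else:
        hm=headmask(im,box)|bm;A=ray(n,big(hm),.092);H=None;print("side head",robust(A,8));H=robust(A,8)[0]
    o0=P.mean(0)
    for r in(.0608,.062):
        o=o0
        for _ in range(5):
            e=(c-o)/np.linalg.norm(c-o);q=(P-o)/np.linalg.norm(P-o,axis=1)[:,None];Q=P[q@e>.45]
            o=least_squares(lambda x:np.hypot(*(Q-x).T)-r,o,loss="soft_l1",f_scale=.001).x
        D=o-H;print(n,r,"bowl",o,"off",D,"along d",D@[-.7071,.7071],"lat",D@[.7071,.7071],len(Q))
E
python3 - <<'E'
from h import *
for t in("top0","et"):near("top",cv2.cvtColor(cv2.imread(f"pics/{t}.png"),cv2.COLOR_BGR2RGB),B)
m=manip.get_image("side")
for im in (cv2.cvtColor(cv2.imread("pics/side0.png"),cv2.COLOR_BGR2RGB),m):near("side",im,(278,160,360,218))
E
```

```text
top 0.0608 bowl [0.5716704  0.07143241] off [ 0.02589604 -0.02296985] along d -0.03455307365483019 lat 0.002069111478992399 50
top 0.062 bowl [0.57299007 0.07202187] off [ 0.02721571 -0.02238039] along d -0.03506940430873574 lat 0.0034190552385552158 52
top 0.0608 bowl [0.54383326 0.0985707 ] off [-0.00212724  0.00469182] along d 0.004821751730485189 lat 0.001813414094998144 52
top 0.062 bowl [0.54502999 0.09942438] off [-0.00093051  0.0055455 ] along d 0.004579182826235294 lat 0.003263260665368145 54
side head (array([0.54398872, 0.09323618]), np.float64(0.11210421893912487), np.float64(0.0008237532782972984), 63)
side 0.0608 bowl [0.57459351 0.07893077] off [ 0.03060479 -0.01430541] along d -0.03175600377245056 lat 0.011525290131136554 38
side 0.062 bowl [0.57536582 0.08008984] off [ 0.0313771  -0.01314634] along d -0.0314825258869288 lat 0.012890971377680365 38
side head (array([0.54355503, 0.09309961]), np.float64(0.11209772399980687), np.float64(0.001003047579650293), 56)
side 0.0608 bowl [0.5461481  0.10709629] off [0.00259307 0.01399667] along d 0.008063489906402701 lat 0.01173060713632205 37
side 0.062 bowl [0.5468282  0.10830571] off [0.00327316 0.0152061 ] along d 0.008437777106926933 lat 0.013066686964495363 37
```

The top view's near arc gives +4.8 mm along the push and about 1.5 mm sideways. The side fit is biased by the head's visible edge thickness, so I'm dropping it. I'll go round to the other side with the tilt mirrored and nudge the bowl back.

carry_out(
  linear=[
    [-0.0145, 0.0683, 0],
    [-0.0145, 0.0683, 0],
    [-0.0145, 0.0683, 0],
    [-0.0145, 0.0683, 0],
    [-0.0145, 0.0683, 0],
    [-0.0145, 0.0683, 0],
    [-0.0145, 0.0683, 0],
    [-0.0145, 0.0683, 0],
  ],
  angular=[
    [-0.66, -0.66, 0],
    [-0.66, -0.66, 0],
    [-0.66, -0.66, 0],
    [-0.66, -0.66, 0],
    [-0.66, -0.66, 0],
    [-0.66, -0.66, 0],
    [-0.66, -0.66, 0],
    [-0.66, -0.66, 0],
  ],
  hand=[0.7, 0.7, 0.7, 0.7, 0.7, 0.7, 0.7, 0.7],
)

```text
clock: 10.05
position: [0.5145, -0.134, 0.4393]
ee_rot: [0.139, 0.378, 0.914, -0.056]
contact_force: [0.3, 0.5, -0.4]
width: 0.0598
gripper_force: 0.0
```

carry_out(
  linear=[
    [-0.0145, 0.0683, 0],
    [-0.0145, 0.0683, 0],
    [-0.0145, 0.0683, 0],
    [-0.0145, 0.0683, 0],
    [-0.0145, 0.0683, 0],
    [-0.0145, 0.0683, 0],
    [-0.0145, 0.0683, 0],
    [-0.0145, 0.0683, 0],
  ],
  angular=[
    [0, 0, 0],
    [0, 0, 0],
    [0, 0, 0],
    [0, 0, 0],
    [0, 0, 0],
    [0, 0, 0],
    [0, 0, 0],
    [0, 0, 0],
  ],
  hand=[0.7, 0.7, 0.7, 0.7, 0.7, 0.7, 0.7, 0.7],
)

```text
clock: 10.72
position: [0.4555, 0.1388, 0.4392]
ee_rot: [0.137, 0.378, 0.914, -0.056]
contact_force: [0.2, -0.1, 0.0]
width: 0.0598
gripper_force: 0.0
```

carry_out(
  linear=[
    [-0.0145, 0.0683, 0],
    [-0.0145, 0.0683, 0],
    [0, 0, 0],
    [0, 0, 0],
  ],
  angular=[
    [0, 0, 0],
    [0, 0, 0],
    [0, 0, 0],
    [0, 0, 0],
  ],
  hand=[0.7, 0.7, 0.7, 0.7],
)

```text
clock: 11.05
position: [0.4413, 0.2067, 0.4389]
ee_rot: [0.137, 0.376, 0.915, -0.056]
contact_force: [-0.1, 0.1, 0.2]
width: 0.0598
gripper_force: 0.0
```

```bash
python3 - <<'E'
from h import *
s,t,R=tool();print(s["clock"],t,R.round(3))
f=t+R@[-.011,0,.168];print("front",f,"s",(f[1]-f[0])*.7071,"TCP s",(t[1]-t[0])*.7071,"lat",(t[0]+t[1])*.7071)
E
```

```text
11.05 [0.44131924 0.20669603 0.43887402] [[-0.679  0.704  0.208]
 [ 0.673  0.711 -0.205]
 [-0.293  0.001 -0.956]]
front [0.48380639 0.16479206 0.28144499] s -0.225575032959855 TCP s -0.16590207797402134 lat 0.458211597218983
```

carry_out(
  linear=[
    [0.0026, -0.0045, -0.045],
    [0.0026, -0.0045, -0.045],
    [0.0026, -0.0045, -0.045],
    [0.0026, -0.0045, -0.045],
    [0.0026, -0.0045, -0.045],
    [0.0026, -0.0045, -0.045],
    [0.0026, -0.0045, -0.045],
    [0.0026, -0.0045, -0.045],
  ],
  angular=[
    [0, 0, 0],
    [0, 0, 0],
    [0, 0, 0],
    [0, 0, 0],
    [0, 0, 0],
    [0, 0, 0],
    [0, 0, 0],
    [0, 0, 0],
  ],
  hand=[0.7, 0.7, 0.7, 0.7, 0.7, 0.7, 0.7, 0.7],
)

```text
clock: 11.72
position: [0.4531, 0.185, 0.2582]
ee_rot: [0.137, 0.379, 0.913, -0.056]
contact_force: [0.5, 1.3, -0.1]
width: 0.0596
gripper_force: 0.0
```

carry_out(
  linear=[
    [0, 0, 0],
    [0, 0, 0],
    [0, 0, 0],
  ],
  angular=[
    [0, 0, 0],
    [0, 0, 0],
    [0, 0, 0],
  ],
  hand=[0.7, 0.7, 0.7],
)

```text
clock: 11.97
position: [0.4535, 0.1856, 0.2596]
ee_rot: [0.137, 0.379, 0.913, -0.056]
contact_force: [1.7, 0.1, 0.0]
width: 0.0596
gripper_force: 0.0
```

```bash
python3 - <<'E'
from h import *
s,t,R=tool();print(s["clock"],t,s["contact_force"])
f=t+R@[-.011,0,.168];print("front",f,"s",(f[1]-f[0])*.7071,"TCP s",(t[1]-t[0])*.7071,"lat",(t[0]+t[1])*.7071)
cv2.imwrite("pics/f.png",manip.get_image("wrist")[:,:,::-1])
E
```

```text
11.9667 [0.45353544 0.18562262 0.25963221] [1.71610474 0.14863094 0.01180332]
front [0.49589564 0.14336778 0.10226276] s -0.2492724519760594 TCP s -0.18944115620298754 lat 0.45194866894435765
```

View pics/f.png

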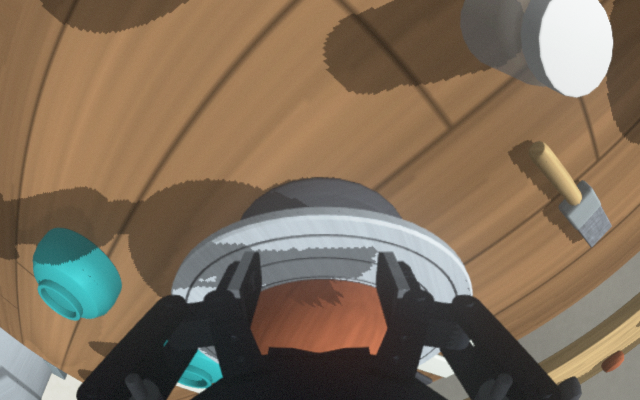

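The hand is in place, and from this side the camera sees the near rim directly: rim near (320,280), grooves above it, head edge at about (320,210). I've already gone one over the 10-picture limit, so from here on I'll work from numbers only.

```bash
cat >> h.py <<'E'
def prof(tag):
    w=cv2.cvtColor(cv2.imread(f"pics/{tag}.png"),cv2.COLOR_BGR2RGB)
    hs=cv2.cvtColor(w,cv2.COLOR_RGB2HSV);g=cv2.cvtColor(w,cv2.COLOR_RGB2GRAY).astype(float)
    for u in(300,310,320,330,340):
        vs=np.arange(195,320);X=wray(np.c_[0*vs+u,vs],.092)[:,:2]
        S=(X[:,1]-X[:,0])*.7071;p=g[195:320,u-2:u+3].mean(1);sat=hs[195:320,u-2:u+3,1].mean(1)
        r=np.argmax(sat>110) if (sat[20:]>110).any() else -1
        r=20+np.argmax(sat[20:]>110)
        d=[(int(vs[j]),round(1000*(S[j]-S[r]),1)) for j in range(3,r-1) if p[j]==p[j-3:j+4].min() and p[j]<(p[j-3]+p[j+3])/2-4]
        print(u,"rim",vs[r],round(S[r],4),"lines",d)
E
python3 -c "
from h import *
prof('f')"
```

```text
300 rim 288 -0.2669 lines [(205, np.float64(60.2)), (212, np.float64(56.1)), (236, np.float64(41.1)), (258, np.float64(25.4)), (282, np.float64(5.5))]
310 rim 284 -0.2632 lines [(205, np.float64(56.4)), (223, np.float64(45.7)), (235, np.float64(38.0)), (250, np.float64(27.6)), (258, np.float64(21.7))]
320 rim 285 -0.2641 lines [(220, np.float64(48.5)), (235, np.float64(38.9)), (257, np.float64(23.4)), (280, np.float64(4.5))]
330 rim 281 -0.2605 lines [(221, np.float64(44.3)), (235, np.float64(35.3)), (257, np.float64(19.7))]
340 rim 281 -0.2606 lines [(205, np.float64(53.8)), (211, np.float64(50.4)), (235, np.float64(35.4)), (258, np.float64(19.0)), (276, np.float64(4.4))]
```

```bash
python3 - <<'E'
from h import *
w=cv2.cvtColor(cv2.imread("pics/f.png"),cv2.COLOR_BGR2RGB)
X=wray(np.c_[np.full(38,320),np.arange(254,292)],.092);S=(X[:,1]-X[:,0])*.7071
for i,v in enumerate(range(254,292)):print(v,round(S[i]*1000,1),w[v,298:303].mean(0).astype(int),w[v,318:323].mean(0).astype(int),w[v,338:343].mean(0).astype(int))
E
```

```text
254 -238.5 [117 123 128] [120 126 130] [119 125 130]
255 -239.2 [117 124 128] [119 125 129] [118 124 128]
256 -240.0 [117 124 128] [110 116 121] [117 122 126]
257 -240.7 [112 117 121] [ 93  97 100] [107 112 115]
258 -241.5 [88 92 95] [ 99 104 107] [82 85 88]
259 -242.2 [ 92  96 100] [110 116 120] [107 112 115]
260 -243.0 [109 114 117] [118 123 127] [118 124 128]
261 -243.8 [115 121 125] [118 124 128] [120 126 131]
262 -244.6 [119 125 129] [118 123 128] [121 126 130]
263 -245.3 [118 125 130] [119 125 129] [121 126 131]
264 -246.1 [118 124 128] [117 124 127] [120 126 130]
265 -246.9 [118 124 127] [118 124 128] [120 125 129]
266 -247.7 [118 123 128] [118 123 128] [121 126 130]
267 -248.5 [120 126 130] [119 124 129] [120 125 129]
268 -249.3 [118 124 128] [118 125 129] [119 125 129]
269 -250.2 [119 124 128] [119 125 128] [119 125 129]
270 -251.0 [118 124 128] [119 125 129] [120 125 129]
271 -251.8 [118 124 128] [118 124 127] [119 124 128]
272 -252.6 [117 123 127] [120 125 130] [118 123 128]
273 -253.5 [118 124 128] [120 125 129] [120 124 128]
274 -254.3 [118 123 128] [118 124 127] [119 12
[... 165 characters left out ...]

278 -257.8 [ 93  96 100] [111 113 116] [145 151 155]
279 -258.7 [108 112 114] [93 76 72] [152 154 158]
280 -259.6 [94 85 82] [98 69 59] [113  95  91]
281 -260.4 [93 70 63] [102  71  60] [121  82  68]
282 -261.3 [93 64 55] [102  70  59] [129  85  67]
283 -262.2 [95 66 56] [101  70  58] [132  86  68]
284 -263.2 [95 66 55] [101  69  58] [133  87  69]
285 -264.1 [96 66 55] [101  68  56] [133  86  68]
286 -265.0 [97 67 56] [102  70  58] [133  86  68]
287 -265.9 [99 67 56] [102  69  57] [134  86  69]
288 -266.9 [98 65 55] [101  67  56] [136  87  69]
289 -267.8 [98 66 54] [102  69  57] [135  87  68]
290 -268.8 [99 66 54] [100  68  54] [135  86  67]
291 -269.7 [99 66 54] [101  68  56] [132  85  66]
```

This is a clean reading. The 82 groove is at -241.0, the 67 groove at -256.3 and the rim at -258.4, so the rim gap is 2.1 mm instead of 5. The overshoot is therefore 2.9 mm along the push. I'll advance to contact and nudge it back by that much.

carry_out(
  linear=[
    [0.003, -0.003, 0],
    [0.003, -0.003, 0],
    [0.003, -0.003, 0],
    [0.003, -0.003, 0],
    [0.003, -0.003, 0],
    [0.003, -0.003, 0],
    [0.003, -0.003, 0],
    [0, 0, 0],
  ],
  angular=[
    [0, 0, 0],
    [0, 0, 0],
    [0, 0, 0],
    [0, 0, 0],
    [0, 0, 0],
    [0, 0, 0],
    [0, 0, 0],
    [0, 0, 0],
  ],
  hand=[0.7, 0.7, 0.7, 0.7, 0.7, 0.7, 0.7, 0.7],
)

```text
clock: 12.68
position: [0.4642, 0.1753, 0.2588]
ee_rot: [0.137, 0.379, 0.913, -0.056]
contact_force: [-1.1, 1.4, 0.6]
width: 0.0598
gripper_force: 0.7
```

```bash
cat >> h.py <<'E'
def gap(tag):
    s,t,R=tool();w=manip.get_image("wrist");cv2.imwrite(f"pics/{tag}.png",w[:,:,::-1])
    print("TCP s",(t[1]-t[0])*.7071,"lat",(t[0]+t[1])*.7071,t[2],s["contact_force"].round(1))
    for u in(300,310,320,330,340):
        vs=np.arange(200,345);X=wray(np.c_[0*vs+u,vs],.092)[:,:2];S=(X[:,1]-X[:,0])*707.1
        a=w[200:345,u-2:u+3].mean(1);red=(a[:,0]-a[:,2]>12)
        r=next(i for i in range(30,140) if red[i:i+6].all());g=a.sum(1)
        d=[(int(vs[j]),round(S[j]-S[r],1)) for j in range(4,r) if g[j]==g[j-3:j+4].min() and g[j]<g[j-4:j+5].max()-25 and S[j]-S[r]<45]
        print(u,"rim",vs[r],round(S[r],1),d)
E
python3 -c "
from h import *
gap('g')"
```

```text
TCP s -0.20426438705721578 lat 0.4521555021827074 0.2587730794203982 [-1.1  1.4  0.6]
300 rim 266 -261.2 [(213, np.float64(36.0)), (239, np.float64(19.7)), (252, np.float64(10.6)), (260, np.float64(4.7))]
310 rim 265 -260.4 [(212, np.float64(35.8)), (238, np.float64(19.6)), (253, np.float64(9.1)), (259, np.float64(4.6))]
320 rim 265 -260.4 [(212, np.float64(35.7)), (238, np.float64(19.6)), (252, np.float64(9.8)), (259, np.float64(4.6))]
330 rim 265 -260.4 [(212, np.float64(35.8)), (238, np.float64(19.6)), (259, np.float64(4.6))]
340 rim 266 -261.3 [(212, np.float64(36.6)), (238, np.float64(20.4)), (251, np.float64(11.4)), (260, np.float64(4.7))]
```

Contact came slightly early and the bowl slid back. The rim gap is now 4.6 mm to the 67 groove and 19.6 mm to the 82 groove (5 and 20 if centred), so it's done. Retreating.

carry_out(
  linear=[
    [-0.003, 0.003, 0],
    [-0.006, 0.006, 0],
    [-0.02, 0.02, 0],
    [-0.02, 0.02, 0.01],
    [-0.01, 0.01, 0.06],
    [0, 0, 0.07],
    [0, 0, 0.07],
    [0, 0, 0.07],
  ],
  angular=[
    [0, 0, 0],
    [0, 0, 0],
    [0, 0, 0],
    [0, 0, 0],
    [0, 0, 0],
    [0, 0, 0],
    [0, 0, 0],
    [0, 0, 0],
  ],
  hand=[0.7, 0.7, 0.7, 0.7, 0.7, 0.7, 0.7, 0.7],
)

```text
clock: 13.4
position: [0.4335, 0.205, 0.4]
ee_rot: [0.137, 0.379, 0.914, -0.057]
contact_force: [0.8, -0.7, -0.2]
width: 0.06
gripper_force: 0.0
```

carry_out(
  linear=[
    [-0.03, 0.06, 0],
    [-0.03, 0.06, 0],
    [-0.03, 0.06, 0],
    [-0.03, 0.06, 0],
    [-0.03, 0.06, 0],
    [-0.03, 0.06, 0],
    [0, 0, 0],
    [0, 0, 0],
  ],
  angular=[
    [0, 0, 0],
    [0, 0, 0],
    [0, 0, 0],
    [0, 0, 0],
    [0, 0, 0],
    [0, 0, 0],
    [0, 0, 0],
    [0, 0, 0],
  ],
  hand=[0.7, 0.7, 0.7, 0.7, 0.7, 0.7, 0.7, 0.7],
)

```text
clock: 14.07
position: [0.3433, 0.3861, 0.3983]
ee_rot: [0.137, 0.377, 0.914, -0.057]
contact_force: [-0.3, -0.3, -0.8]
width: 0.0598
gripper_force: 0.0
```

```bash
python3 - <<'E'
from h import *
rep("z");im=cv2.cvtColor(cv2.imread("pics/zt.png"),cv2.COLOR_BGR2RGB);near("top",im,B)
bm=bowlmask(im,B);print(robust(ray("top",big(headmask(im,B)|bm),.092)))
# lateral from wrist frame g: rim arc and head edge
w=cv2.cvtColor(cv2.imread("pics/g.png"),cv2.COLOR_BGR2RGB)
E
```

```text
14.0667 [0.3433 0.3861 0.3983] [-0.3 -0.3 -0.8] 0.059753402118176285
top bowl.105 (array([0.54373075, 0.09625859]), np.float64(0.06094278927818161), np.float64(0.0009697327058726044), 82)
top 0.0608 bowl [0.54447054 0.09671418] off [-0.00139322  0.00284268] along d 0.0029952039431005483 lat 0.0010249153263668215 52
top 0.062 bowl [0.5456475  0.09753103] off [-0.00021627  0.00365953] along d 0.002740578657917871 lat 0.002434733437598171 53
(array([0.54586376, 0.0938715 ]), np.float64(0.10850448403988908), np.float64(0.0008160914662746488), 167)
```

Both measurements put the offset well under 6 mm: the wrist grooves give about 0.4 mm along the push, and the top view 3 to 3.5 mm at most. The arm is clear.

```bash
python3 -c "
from rig import manip
print(manip.sign_off())"
```

```text
the job is handed in; nothing more can be done
None
```

The bowl is centred on the wheel and the hand is clear: the grooves put it about 0.4 mm off along the push line and the top camera about 3 mm off overall, against the 6 mm limit; I handed the job in at about 14 s, got no verdict back, and viewed 11 pictures against the limit of 10.

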